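Fit a noodle cutter head and hold back the belt tensioner

ROBOT

A 6-joint arm with a two-finger parallel gripper is mounted at the origin on the work surface. World frame = base frame: x ahead of the robot, y to its left, z up, the work surface at z = 0. Lengths are in m, angles in rad, forces in N, time in s.
With the tool pointing down it reaches from about 0.225 to 0.875 m from the base axis. Payload 3.4 kg.
Tool frame: the origin (TCP) lies between the finger pads; the fingertips stand 11 mm ahead of it and the grasp point (between the pads) lies 8 mm behind it; z points along the fingers, y is the line along which they close (so a half turn about z gives the same grasp; the last joint's range is limited). The gripper opens to 85 mm and grips with 20 to 120 N. Pads are 22 mm wide; open, the fingers measure 114 mm over their backs; the gripper's body (76 mm by 85 mm) begins 54 mm behind the grasp point. The pads swing forward as they close: fully open they stand 13 mm farther back than shut.
Start: joints at [1.101, 0.276, 1.505, -0, 1.361, -0.121], TCP at [0.197, 0.54, 0.242] pointing down, gripper open.
Joint ranges: [-2.89, 2.89], [-0.75, 2.08], [0.22, 2.7], [-1.18, 4.32], [0.11, 2.71], [-2.7, 2.7]. Speed limits (rad/s): [2.57, 2.57, 3.14, 3.14, 3.14, 3.14].

INTERFACE

Orientations are given as a unit quaternion [w, x, y, z].
In Python, from rig import manip, imaging gives the robot as it stands. The module is installed in compiled form; this text tells all that it offers.
- The arm moves only by the tool jog_arm, never from a script. Its argument "deltas" is one flat list of numbers, 7 for each row, row after row: the turn, a rotation vector about the world's x, y, z in degrees, then the shift along the world's x, y, z in mm, then the opening, from 0 (shut) to 1 (fully open). In form: [ax, ay, az, tx, ty, tz, gripper, ax, ay, az, tx, ty, tz, gripper, ...]. A call has 1 to 20 rows; each row is the pose to reach, as a shift and turn from the pose commanded when the call began; what a row does not reach only later rows make up. A row lasts 1/10 s, in which the tool goes at most 50 mm and 8.59 degrees, less where a joint would pass 70% of its speed; a pose out of reach is approached as far as the arm can. A call with a gripper value outside its range is refused whole. The fingers move at their own pace and stop on an object; "grip_force" is the grip in N (left out, the last holds). Time passes only in rows, so rows that repeat a pose let the fingers close. It gives the time, the measured TCP pose, the force, the opening and the grip force at its end, in the units of the state.
- manip.get_state(): the state, without advancing time (a new reading comes with each control period).
- imaging.get_image(name): name is "scene" or "side" or "wrist"; returns the picture (480x640x3 uint8, blue, green, red); there is no depth.
- imaging.calibration(name): a dict with "mtx" (3x3 intrinsics, pixels), "cam_to_world" (4x4, takes a point from camera to world coordinates). Camera axes: x right, y down, z forward; pixel columns grow to the right and rows downward; lengths in m; the calibration is good to about 2 mm. A picture is of the moment at which its call begins: read the wrist's pose just before it. calibration takes no time and is no camera call; for the wrist camera it gives the pose at the moment of the call.
- manip.sign_off(): hands the job in; it is judged then, once.
The state is a dict: "clock": time; "qpos": joint angles; "qd": joint speeds; "effort": joint torques, N m; "position": TCP position; "ee_rot": TCP orientation; "contact_force": force on the tool from outside, world axes, zero at the start; "moment": the same for the moment, N m; "width": finger opening in m; "gripper_force": force on a finger pad.
Only numpy, scipy, OpenCV 4.12 (cv2) and the standard library are available. Lean on these libraries where they do the work, as an engineer would, in place of code of your own. Each camera call takes 0.05 s, during which the arm holds its last target. There are 200 camera calls.

TASK

Fit the cutter head to the noodle machine: set its feet on the rails at the open front end, slide it in until the catches snap in and it is fully home against the end stops, and let go of it. Then push the belt tensioner's arm back (away from the machine's open front) past the click of its ratchet, right on to the end of its swing, and finish while holding it pressed back there with the fingers, so that the drive belt can be slipped on; the ratchet alone does not keep it far enough back. Leave the tub, the calculator and the ledger where they are.

Things in the scene. Friction and masses are not known exactly. Their poses are not given: they have to be found in the camera images.
- machine: the noodle machine, fixed: grey base 270 x 200 mm, 85 mm high, two aluminium rails on top, a steel infeed slide behind them (155 mm high), belt drive on its right side. Origin: middle of its underside (body from x -140 to 130 mm). +x: the way the cutter head slides in; the open front faces -x, +y is its left, z up; the belt side is -y.
- seat (a point): point on the machine where the cutter head's origin lies when fully home: machine (15, 0, 85) mm; axes as the machine's. The end stops are 1 mm farther in. The last 25 mm of the slide are stiffer (5 to 15 N): two sprung rollers in the guide walls, 18 mm beyond this point, give way, then snap into notches in the feet.
- mouth (a point): point where the cutter head's origin can be set down on the rails: machine (-90, 0, 85) mm, 105 mm in front of seat. Rail floors at this height; guide walls 18 mm high, inner faces 88 mm from the middle (2 mm play beside the feet), flaring to 100 mm at the front end (x -46 to -138 mm). Behind x = -40 mm lips 12 mm above the rail floor overhang the feet.
- cutter: the cutter head, 0.7 to 0.95 kg, loose, starting on a board 22 mm thick: two cheeks, two grooved rollers, 108 mm high. Origin: middle of its underside; x slide direction, y along the rollers, z up. Feet 90 mm long in x, 10 mm high, reaching y = +-86 mm, on slippery nylon soles, leading ends tapered; a 44 mm belt pulley reaches y = -118 mm. In the machine its axes agree with the machine's (pulley on the belt side).
- cutter_bar (a point): middle of the cutter head's carrying bar, 98 mm above its underside: a flat bar 12 mm thick in x, 20 mm high, 128 mm long in y; 30 mm of free space under it. Pinch it across its thickness (fingers closing along the cutter's x).
- tensioner (a joint): angle (rad) of the belt tensioner's arm: 0 = swung fully forward by its spring (as at the start); grows as its knob is pushed towards the machine's +x. The ratchet clicks at about 0.37 (let go after it, the arm springs back to about 0.28 and stays there); the swing ends at a stop at 0.52; above 0.45 it is held right back. Pushing the knob takes about 7 N at first, 15 N at the end.
- tensioner_knob (a point): middle of the round black knob at the top of the tensioner arm: 14 mm thick, 48 mm long along the machine's y, sticking outward on the belt side; clear in front, behind, above and outside. At angle 0 at machine (38, -155, 180) mm, at the stop at (115, -155, 180) mm, on an arc of radius 150 mm about tensioner_pivot.
- tensioner_pivot (a point): point on the tensioner arm's hinge axis (which runs along the machine's y), level in y with the middle of the knob; at machine (75, -155, 35) mm.
- tub: bystander: round lidded food tub, 120 mm across, 90 mm high, origin at the centre of its underside. Leave it alone.
- calculator: bystander: desk calculator 125 x 78 x 18 mm, lying flat, origin at the centre of its underside. Leave it alone.
- ledger: bystander: closed account book 109 x 154 x 20 mm, lying flat, origin at the centre of its underside. Leave it alone.
There are look-alikes about, which are no part of the job. Of the things that look like the cutter, the largest one is meant.

How it is judged:
By the outcome, as a careful person would: the job done as asked, in the order asked, and still so for the second after the job is handed in, while the arm keeps its last pose, push and grip.
It also fails if it takes over 64 s, if anything falls off the work surface, if the arm or the gripper's body presses on something with over 40 N, if the wrist force passes 120 N, or if a joint passes its speed limit or range.

## Working session

There is one attempt and no reset: what is moved stays moved. The work goes in short steps, Python scripts to look and compute and a tool call to move; the robot and the scene stay as the last step left them, time stands still between calls to the robot, and variables do not carry over. Pictures are saved under pics/ and viewed, at most 10 in all, crops included, and the job is handed in when it is done.

Besides the shell and the picture viewer there is one more tool, called after "Request:" as name(argument=value, ...) on one line, values as JSON. jog_arm: Moves the arm, as the interface text tells. Its arguments: {"type":"object","properties":{"deltas":{"type":"array"},"grip_force":{"type":"number"}},"required":["deltas"]}

```bash
mkdir -p pics; cat > h.py <<'E'
import numpy as np, cv2
from rig import manip, imaging
def snap(n,f):
    im=imaging.get_image(n); cv2.imwrite('pics/'+f,im); return im
def ray(n,uv,cal=None):
    c=cal or imaging.calibration(n); T=np.array(c['cam_to_world']); K=np.array(c['mtx'])
    d=T[:3,:3]@np.linalg.solve(K,[uv[0],uv[1],1.]); return T[:3,3],d/np.linalg.norm(d)
def onz(n,uv,z,cal=None):
    o,d=ray(n,uv,cal); return o+d*(z-o[2])/d[2]
def tri(n1,a,n2,b):
    o1,d1=ray(n1,a);o2,d2=ray(n2,b)
    s=np.linalg.lstsq(np.c_[d1,-d2],o2-o1,rcond=None)[0]
    p,q=o1+d1*s[0],o2+d2*s[1]; return (p+q)/2,np.linalg.norm(p-q)
def proj(n,P,cal=None):
    c=cal or imaging.calibration(n); T=np.linalg.inv(np.array(c['cam_to_world'])); p=T[:3,:3]@np.array(P)+T[:3,3]
    q=np.array(c['mtx'])@p; return q[:2]/q[2]
E
python3 - <<'E'
from h import *
for n in('scene','side'):
    snap(n,n+'0.png'); c=imaging.calibration(n); print(n,np.round(c['cam_to_world'],3).tolist(),np.round(c['mtx'],0).tolist())
print(manip.get_state())
E
```

```text
scene [[0.164, 0.672, -0.722, 1.229], [0.986, -0.107, 0.124, -0.138], [0.006, -0.732, -0.681, 0.866], [0.0, 0.0, 0.0, 1.0]] [[539.0, 0.0, 317.0], [0.0, 539.0, 238.0], [0.0, 0.0, 1.0]]
side [[0.957, -0.206, 0.206, 0.275], [-0.291, -0.7, 0.652, -0.611], [0.009, -0.684, -0.73, 0.812], [0.0, 0.0, 0.0, 1.0]] [[454.0, 0.0, 326.0], [0.0, 454.0, 242.0], [0.0, 0.0, 1.0]]
{'clock': 0.1, 'qpos': array([ 1.10100236e+00,  2.76536737e-01,  1.50597969e+00, -4.73409540e-06,
        1.36068992e+00, -1.21013552e-01]), 'qd': array([ 0.00072051, -0.00279696, -0.00186256,  0.00022583,  0.00016487,
        0.00108331]), 'effort': array([ 1.21391829e-03, -4.17699838e+01, -2.46404618e+01, -3.36488174e-04,
        5.91979857e-03, -3.23116365e-05]), 'position': array([0.19632288, 0.53998352, 0.24153404]), 'ee_rot': array([-2.32679123e-04,  1.73507084e-01,  9.84832291e-01, -7.72569379e-04]), 'contact_force': array([-0.49882054, -0.57492997, -0.67247328]), 'moment': array([-0.02134054,  0.01942441,  0.01608115]), 'gripper_force': 0.0, 'width': 0.08536980350239691}
```

View pics/scene0.png

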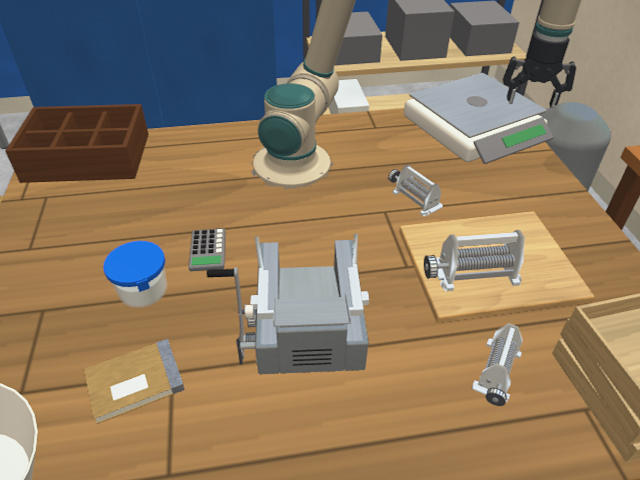

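View pics/side0.png

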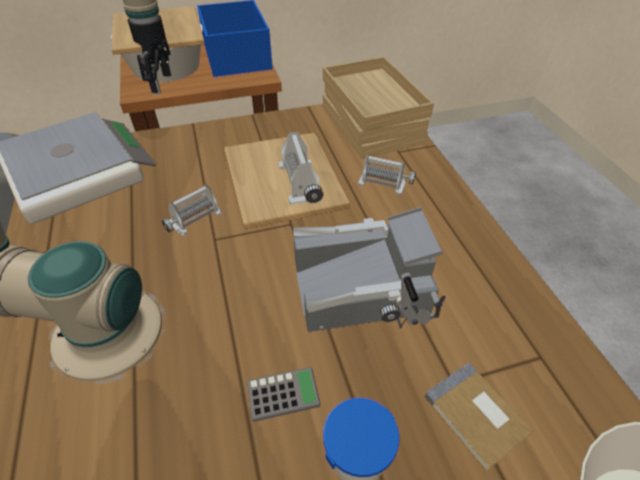

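The scene view shows the machine at about (310,310), its open front facing the robot and the belt side on the left with the black knob at (222,272). The cutter is on its board at about (480,258), with the pulley on its left at (432,266). The side view shows the cutter at (298,170), the machine at (365,265) and the knob at (409,288).

```bash
python3 - <<'E'
from h import *
for uv,z,l in [((450,237),.12,'bar L'),((522,235),.12,'bar R'),((486,236),.12,'bar mid'),((447,284),.022,'footL'),((519,281),.022,'footR'),((222,272),.18,'knob'),((262,370),0,'mach back left'),((366,371),0,'mach back right'),((257,272),.1,'rail Lfront'),((356,265),.1,'railR front')]:
    print(l,onz('scene',uv,z).round(3))
print(tri('scene',(222,272),'side',(409,288)))
for uv,z,l in [((303,327),0,'mach fr-right bottom'),((294,226),.085,'mach front left top'),((312,195),.07,'pulley')]: print(l,onz('side',uv,z).round(3))
a=cv2.resize(cv2.imread('pics/scene0.png')[215:385,200:400],None,fx=3,fy=3,interpolation=cv2.INTER_CUBIC)
cv2.imwrite('pics/c1.png',a)
E
```

```text
bar L [0.479 0.265 0.12 ]
bar R [0.497 0.413 0.12 ]
bar mid [0.488 0.339 0.12 ]
footL [0.519 0.262 0.022]
footR [0.535 0.416 0.022]
knob [ 0.562 -0.192  0.18 ]
mach back left [ 0.652 -0.142  0.   ]
mach back right [0.685 0.049 0.   ]
rail Lfront [ 0.496 -0.131  0.1  ]
railR front [0.508 0.064 0.1  ]
(array([ 0.56051683, -0.19166028,  0.17847243]), np.float64(0.0012207912092707905))
mach fr-right bottom [ 0.386 -0.103 -0.   ]
mach front left top [0.424 0.108 0.085]
pulley [0.497 0.216 0.07 ]
```

View pics/c1.png

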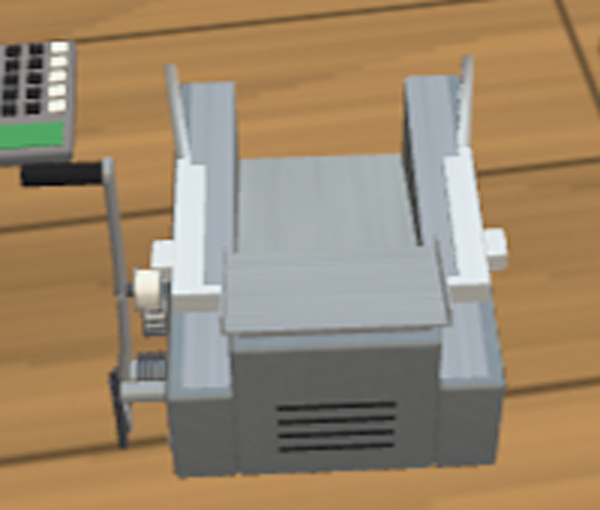

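The crop shows the back corners clearly (top at (172,397) and (503,385), bottom at (175,476) and (497,463)). The flare tips are near (172,66) and (468,57) and the black knob is centred at (62,174).

```bash
cat >> h.py <<'E'
def fit2(M,W):
    M=np.array(M,float);W=np.array(W,float);mc,wc=M.mean(0),W.mean(0)
    A,B=M-mc,W-wc; y=np.arctan2((A[:,0]*B[:,1]-A[:,1]*B[:,0]).sum(),(A*B).sum())
    R=np.array([[np.cos(y),-np.sin(y)],[np.sin(y),np.cos(y)]]); t=wc-R@mc
    return y,t,(W-M@R.T-t)
E
python3 - <<'E'
from h import *
L=[((172,397),(130,-100,85)),((503,385),(130,100,85)),((175,476),(130,-100,0)),((497,463),(130,100,0)),((172,66),(-138,-101,103)),((468,57),(-138,101,103)),((62,174),(38,-155,180))]
W=[onz('scene',(200+u/3-.33,215+v/3-.33),m[2]/1e3)[:2]*1e3 for (u,v),m in L]
y,t,r=fit2([m[:2] for _,m in L],W); print('yaw',np.degrees(y),t,'\n',r.round(1))
R=np.array([[np.cos(y),-np.sin(y)],[np.sin(y),np.cos(y)]])
for n,p in dict(mouth=(-90,0),seat=(15,0),knob=(38,-155),knobend=(115,-155)).items(): print(n,(R@p+t).round(1))
a=imaging.calibration('wrist'); T=np.array(a['cam_to_world']); print(T.round(3).tolist(),np.round(a['mtx'],0).tolist())
print(manip.get_state()['position'])
E
```

```text
yaw -6.512747030227678 [543.22423207 -35.69868384] 
 [[-0.2  4. ]
 [-0.4 -2.7]
 [-2.9  0.1]
 [-2.8  0. ]
 [ 2.8 -2.2]
 [ 3.2  1.8]
 [ 0.2 -0.9]]
mouth [453.8 -25.5]
seat [558.1 -37.4]
knob [ 563.4 -194. ]
knobend [ 639.9 -202.7]
[[0.343, 0.891, 0.298, 0.119], [0.939, -0.325, -0.109, 0.569], [-0.001, 0.317, -0.948, 0.374], [0.0, 0.0, 0.0, 1.0]] [[422.0, 0.0, 325.0], [0.0, 422.0, 237.0], [0.0, 0.0, 1.0]]
[0.19632288 0.53998352 0.24153404]
```

Request:
jog_arm(deltas=[0,0,-7,25,-15,5,1,0,0,-14,50,-35,10,1,0,0,-21,80,-55,15,1,0,0,-28,105,-75,20,1,0,0,-35,130,-90,25,1,0,0,-42,160,-110,30,1,0,0,-49,185,-130,35,1,0,0,-56,210,-145,40,1,0,0,-63,240,-165,40,1,0,0,-70,265,-180,40,1,0,0,-77,290,-200,40,1,0,0,-77,290,-200,40,1,0,0,-77,290,-200,40,1])

```text
clock: 1.4
position: [0.4866, 0.3399, 0.2816]
ee_rot: [-0.0, 0.749, 0.662, -0.001]
contact_force: [0.1, -0.2, 1.3]
width: 0.0854
gripper_force: 0.0
```

```bash
python3 - <<'E'
from h import *
s=manip.get_state(); print(s['clock'],s['position'],s['ee_rot'],s['contact_force'],s['moment'])
c=imaging.calibration('wrist'); snap('wrist','w1.png')
import pickle; pickle.dump(c,open('w1.pkl','wb'))
E
```

```text
1.4 [0.4865841  0.3399286  0.28160218] [-4.63370386e-04  7.49069486e-01  6.62490864e-01 -7.39105030e-04] [ 0.06007454 -0.21441988  1.25688824] [-0.01291765  0.00418091  0.03925397]
```

View pics/w1.png

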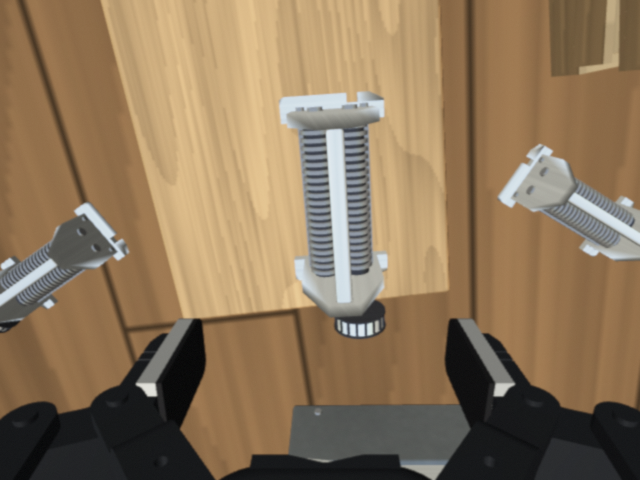

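The wrist view shows the carrying bar running from about (335,128) to (344,302), between the cheeks. The pulley is at (360,320), at the bottom (world -y).

```bash
python3 - <<'E'
from h import *
import pickle; c=pickle.load(open('w1.pkl','rb'))
im=cv2.imread('pics/w1.png'); g=cv2.cvtColor(im,cv2.COLOR_BGR2GRAY)
C=[]
for v in range(140,260,10):
    xs=np.where(g[v,320:358]>185)[0]+320; C.append(((xs.min()+xs.max())/2,v)); print(v,xs.min(),xs.max(),end=';')
C=np.array(C); p=np.polyfit(C[:,1],C[:,0],1); print(p)
P=[onz('wrist',(np.polyval(p,v),v),.130,c) for v in (128,302)]; d=P[1]-P[0]
print(np.round(P,4),np.linalg.norm(d),'yaw',np.degrees(np.arctan2(d[0],-d[1]))*-1, 'mid',np.mean(P,0).round(4))
print('tool y angle',np.degrees(2*np.arctan2(.66249,.74907)))
E
```

```text
140 326 342;150 327 343;160 328 343;170 328 343;180 329 344;190 330 345;200 330 345;210 331 346;220 332 346;230 332 347;240 333 347;250 334 348;[6.06643357e-02 3.25628788e+02]
[[0.4987 0.4013 0.13  ]
 [0.4918 0.2746 0.13  ]] 0.12695284400045878 yaw 3.129375679978117 mid [0.4953 0.338  0.13  ]
tool y angle 82.98016143368119
```

Request:
jog_arm(deltas=[0,0,4,8.5,-2,0,1,0,0,4,8.5,-2,-30,1,0,0,4,8.5,-2,-60,1,0,0,4,8.5,-2,-90,1,0,0,4,8.5,-2,-115,1,0,0,4,8.5,-2,-135,1,0,0,4,8.5,-2,-150,1,0,0,4,8.5,-2,-160,1,0,0,4,8.5,-2,-168,1,0,0,4,8.5,-2,-169,1,0,0,4,8.5,-2,-169,1])

```text
clock: 2.55
position: [0.4951, 0.3388, 0.1137]
ee_rot: [0.0, 0.725, 0.689, 0.0]
contact_force: [-0.7, -0.7, 0.1]
width: 0.0853
gripper_force: 0.0
```

Request:
jog_arm(deltas=[0,0,0,0,0,0,0,0,0,0,0,0,0,0,0,0,0,0,0,0,0,0,0,0,0,0,0,0,0,0,0,0,0,0,0,0,0,0,0,0,0,0,0,0,0,0,0,0,0,0,0,0,0,0,0,0,0,0,0,0,0,0,0,0,0,0,0,0,0,0], grip_force=100)

```text
clock: 3.55
position: [0.4954, 0.3385, 0.1138]
ee_rot: [0.0, 0.725, 0.688, 0.0]
contact_force: [0.6, -0.5, 4.6]
width: 0.0103
gripper_force: 99.3
```

Request:
jog_arm(deltas=[0,0,0,0,0,10,0,0,0,0,0,0,25,0,0,0,0,0,0,45,0,0,0,0,0,0,70,0,0,0,0,0,0,95,0,0,0,0,0,0,115,0,0,0,0,0,0,125,0,0,0,0,0,0,125,0,0,0,0,0,0,125,0])

```text
clock: 4.45
position: [0.4939, 0.3379, 0.2364]
ee_rot: [-0.001, 0.725, 0.688, -0.002]
contact_force: [-0.2, -0.2, -9.4]
width: 0.01
gripper_force: 98.0
```

```bash
python3 - <<'E'
from h import *
s=manip.get_state(); print(s['clock'],s['position'],s['ee_rot'],s['contact_force'],s['moment'],s['width'])
E
```

```text
4.45 [0.49391232 0.33788317 0.23643301] [-5.66033655e-04  7.25275915e-01  6.88455592e-01 -1.85031165e-03] [-0.20148464 -0.24143632 -9.42163998] [ 0.04971043 -0.02843302  0.05280817] 0.010022800640774203
```

Request:
jog_arm(deltas=[0,0,0,-15,-10,0,0,0,0,0,-30,-30,0,0,0,0,0,-45,-60,0,0,0,0,-0.5,-45,-95,0,0,0,0,-1,-45,-130,0,0,0,0,-1.5,-45,-165,0,0,0,0,-2,-45,-200,0,0,0,0,-2.5,-45,-235,0,0,0,0,-3,-45,-270,0,0,0,0,-3.5,-45,-300,0,0,0,0,-3.5,-45,-325,0,0,0,0,-3.5,-45,-345,0,0,0,0,-3.5,-45,-357,0,0,0,0,-3.5,-45,-363,0,0,0,0,-3.5,-45,-363,0,0,0,0,-3.5,-45,-363,-15,0,0,0,-3.5,-45,-363,-30,0,0,0,-3.5,-45,-363,-40,0,0,0,-3.5,-45,-363,-40,0,0,0,-3.5,-45,-363,-40,0])

```text
clock: 6.45
position: [0.4502, -0.0241, 0.1985]
ee_rot: [-0.0, 0.746, 0.666, 0.0]
contact_force: [-0.1, 0.6, -8.5]
width: 0.01
gripper_force: 98.3
```

```bash
python3 - <<'E'
from h import *
s=manip.get_state(); print(s['clock'],s['position'],s['ee_rot'],s['contact_force'],s['moment'],s['width'])
a=snap('scene','s2.png'); a=cv2.resize(a[170:380,190:400],None,fx=2.8,fy=2.8,interpolation=cv2.INTER_CUBIC)
cv2.imwrite('pics/c2.png',a)
E
```

```text
6.45 [ 0.45020665 -0.0240874   0.19845777] [-5.98662586e-05  7.45723127e-01  6.66255955e-01  1.26935587e-04] [-0.09909335  0.56165004 -8.48379506] [ 0.08219206 -0.07525412 -0.02006709] 0.010012652212542947
```

View pics/c2.png

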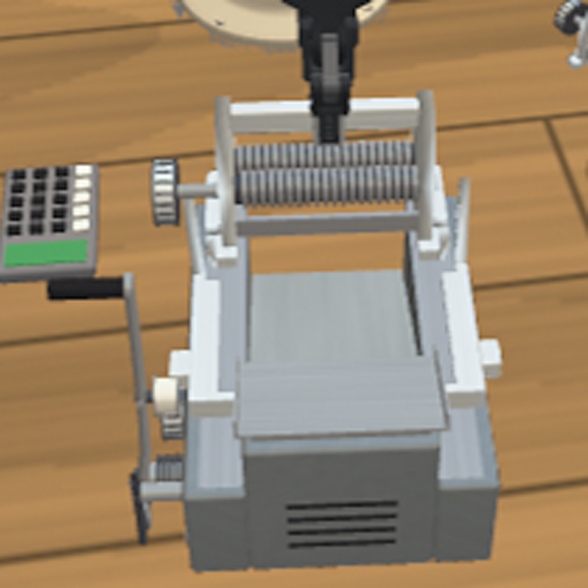

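The crop shows the cutter centred between the two flared walls. Its feet, near (215,245) and (440,245), line up with the lips at (205,280) and (458,275). I'll lower it now.

Request:
jog_arm(deltas=[0,0,0,0,0,-8,0,0,0,0,0,0,-14,0,0,0,0,0,0,-18,0,0,0,0,0,0,-20,0,0,0,0,0,0,-21,0,0,0,0,0,0,-21,0,0,0,0,0,0,-21,0])

```text
clock: 7.2
position: [0.4502, -0.0247, 0.1775]
ee_rot: [0.0, 0.746, 0.666, 0.0]
contact_force: [-0.8, -0.1, -9.1]
width: 0.0103
gripper_force: 98.2
```

Request:
jog_arm(deltas=[0,0,0,0,0,-1,0,0,0,0,0,0,-2,0,0,0,0,0,0,-2,0,0,0,0,0,0,-2,0])

```text
clock: 7.6
position: [0.4505, -0.0247, 0.1767]
ee_rot: [0.001, 0.746, 0.666, 0.001]
contact_force: [-3.0, 0.2, 6.7]
width: 0.0103
gripper_force: 100.7
```

Request:
jog_arm(deltas=[0,0,0,0,0,1,0,0,0,0,5,-0.6,1,0,0,0,0,10,-1.1,1,0,0,0,0,15,-1.7,1,0,0,0,0,20,-2.3,1,0,0,0,0,25,-2.9,1,0,0,0,0,25,-2.9,1,0])

```text
clock: 8.3
position: [0.477, -0.0274, 0.1767]
ee_rot: [0.001, 0.746, 0.666, 0.001]
contact_force: [0.3, 1.7, 3.7]
width: 0.0103
gripper_force: 100.3
```

```bash
python3 - <<'E'
from h import *
s=manip.get_state(); print(s['contact_force'],s['moment'])
E
```

```text
[0.33347423 1.74333587 3.7224127 ] [0.27750701 0.06536023 0.0550177 ]
```

Request:
jog_arm(deltas=[0,0,0,6,-0.7,0.5,0,0,0,0,12,-1.4,0.5,0,0,0,0,18,-2,0.5,0,0,0,0,24,-2.7,0.5,0,0,0,0,30,-3.4,0.5,0,0,0,0,36,-4.1,0.5,0,0,0,0,42,-4.8,0.5,0,0,0,0,48,-5.5,0.5,0,0,0,0,48,-5.5,0.5,0,0,0,0,48,-5.5,0.5,0])

```text
clock: 9.3
position: [0.5247, -0.0329, 0.1768]
ee_rot: [0.001, 0.746, 0.666, 0.001]
contact_force: [2.8, 3.6, -0.3]
width: 0.0104
gripper_force: 99.7
```

```bash
python3 - <<'E'
from h import *
s=manip.get_state(); print(s['contact_force'],s['moment'])
E
```

```text
[ 2.79135291  3.63670437 -0.25627708] [ 0.68374168 -0.25640385  0.00692084]
```

Request:
jog_arm(deltas=[0,0,0,4,0.1,0,0,0,0,0,8,-0.3,0,0,0,0,0,12,-0.8,0,0,0,0,0,16,-1.3,0,0,0,0,0,20,-1.8,0,0,0,0,0,24,-2.2,0,0,0,0,0,27,-2.6,0,0,0,0,0,30,-2.9,0,0,0,0,0,32,-3.1,0,0,0,0,0,33,-3.2,0,0,0,0,0,33,-3.2,0,0])

```text
clock: 10.4
position: [0.5577, -0.0365, 0.1768]
ee_rot: [0.001, 0.746, 0.666, 0.001]
contact_force: [2.7, 1.8, -1.6]
width: 0.0101
gripper_force: 99.5
```

```bash
python3 - <<'E'
from h import *
s=manip.get_state(); print(s['contact_force'],s['moment'],s['position'])
E
```

```text
[ 2.74153211  1.84888025 -1.5790763 ] [ 0.35475557 -0.42239861  0.13587548] [ 0.55768739 -0.03650922  0.17681031]
```

Request:
jog_arm(deltas=[0,0,0,1,-0.1,0,0,0,0,0,2,-0.2,0,0,0,0,0,3,-0.3,0,0,0,0,0,3,-0.3,0,0])

```text
clock: 10.8
position: [0.5582, -0.0363, 0.1768]
ee_rot: [-0.001, 0.746, 0.666, -0.001]
contact_force: [-3.0, 2.8, 0.9]
width: 0.0104
gripper_force: 99.9
```

Request:
jog_arm(deltas=[0,0,0,1,-0.1,0,0,0,0,0,2,-0.2,0,0,0,0,0,3,-0.3,0,0,0,0,0,3,-0.3,0,0])

```text
clock: 11.2
position: [0.5592, -0.0364, 0.177]
ee_rot: [-0.002, 0.746, 0.666, -0.002]
contact_force: [-6.5, 2.7, 5.1]
width: 0.0102
gripper_force: 100.7
```

```bash
python3 - <<'E'
from h import *
s=manip.get_state(); print(s['contact_force'],s['moment'],s['position'])
E
```

```text
[-6.54883363  2.70091905  5.06445518] [ 0.5013444   1.19030919 -0.10334033] [ 0.55921579 -0.03637931  0.17701565]
```

Request:
jog_arm(deltas=[0,0,0,2,-0.2,0,0,0,0,0,4,-0.4,0,0,0,0,0,6,-0.6,0,0,0,0,0,8,-0.8,0,0,0,0,0,8,-0.8,0,0])

```text
clock: 11.7
position: [0.5612, -0.0366, 0.1776]
ee_rot: [-0.007, 0.746, 0.666, -0.006]
contact_force: [-20.3, 3.1, 18.9]
width: 0.0101
gripper_force: 102.5
```

```bash
python3 - <<'E'
from h import *
s=manip.get_state(); print(s['contact_force'],s['moment'],s['position'])
a=snap('scene','s3.png'); a=cv2.resize(a[190:380,200:400],None,fx=3,fy=3,interpolation=cv2.INTER_CUBIC)
cv2.imwrite('pics/c3.png',a)
E
```

```text
[-20.33356068   3.0680039   18.87367533] [ 0.56941459  3.45356601 -0.18332512] [ 0.5612385  -0.03660292  0.17761874]
```

View pics/c3.png

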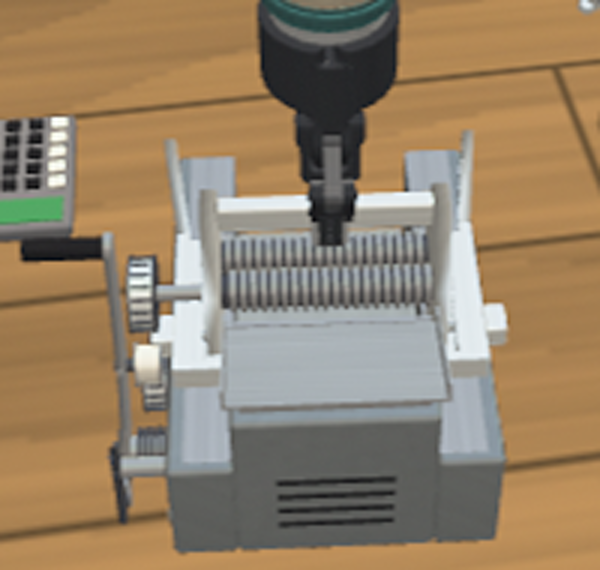

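The crop shows the cutter pushed fully in. Its cheek feet are at the end-stop blocks near (195,370) and (468,365), and the tool stopped moving at about 20 N. I'll relax the push and check the resting position.

Request:
jog_arm(deltas=[0,0,0,-6,0.7,0,0,0,0,0,-12,1.4,0,0,0,0,0,-13,1.5,0,0,0,0,0,-13,1.5,0,0])

```text
clock: 12.15
position: [0.5578, -0.0362, 0.1768]
ee_rot: [0.001, 0.746, 0.666, 0.001]
contact_force: [1.7, 2.8, -1.2]
width: 0.0104
gripper_force: 99.5
```

Request:
jog_arm(deltas=[0,0,0,-1.5,0.2,0,0,0,0,0,-3,0.3,0,0,0,0,0,-3,0.3,0,0])

```text
clock: 12.45
position: [0.5565, -0.0363, 0.1772]
ee_rot: [0.002, 0.746, 0.666, 0.002]
contact_force: [4.2, 1.8, -3.2]
width: 0.0101
gripper_force: 99.2
```

Request:
jog_arm(deltas=[0,0,0,5,-0.6,0,0,0,0,0,10,-1.1,0,0,0,0,0,14,-1.6,0,0,0,0,0,14,-1.6,0,0,0,0,0,8,-0.9,0,0,0,0,0,4,-0.4,0,0,0,0,0,4,-0.4,0,0])

```text
clock: 13.15
position: [0.558, -0.0361, 0.1768]
ee_rot: [-0.0, 0.746, 0.666, 0.0]
contact_force: [0.2, 2.5, -1.0]
width: 0.0099
gripper_force: 99.6
```

Request:
jog_arm(deltas=[0,0,0,0,0,0,0.6,0,0,0,0,0,0,0.6,0,0,0,0,0,0,0.6,0,0,0,0,0,0,0.6,0,0,0,0,0,0,0.6,0,0,0,0,0,0,0.6,0,0,0,0,0,10,0.6,0,0,0,0,0,25,0.6,0,0,0,0,0,45,0.6,0,0,0,0,0,70,0.6,0,0,0,0,0,95,0.6,0,0,0,0,0,120,0.6,0,0,0,0,0,140,0.6,0,0,0,-30,0,150,0.6,0,0,0,-60,0,150,0.6,0,0,0,-60,0,150,0.6,0,0,0,-60,0,150,0.6])

```text
clock: 14.85
position: [0.498, -0.0362, 0.328]
ee_rot: [0.001, 0.746, 0.666, 0.001]
contact_force: [-0.8, 0.1, -0.1]
width: 0.0513
gripper_force: 0.0
```

```bash
python3 - <<'E'
from h import *
s=manip.get_state(); print(s['clock'],s['position'],s['contact_force'],s['width'])
import pickle
c=imaging.calibration('wrist'); im=snap('wrist','w2.png'); pickle.dump(c,open('w2.pkl','wb'))
snap('scene','s4.png')
E
```

```text
14.85 [ 0.49797038 -0.03621127  0.32799652] [-0.84269024  0.1064489  -0.06266903] 0.05132461239311862
```

View pics/w2.png

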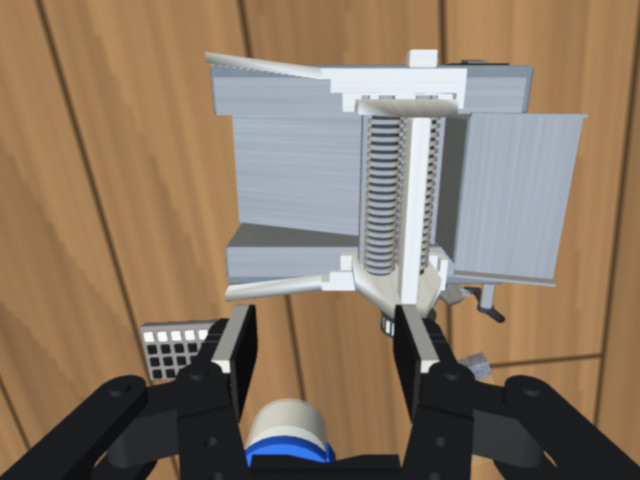

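The wrist view shows the cutter standing in the machine. Its bar runs from (419,118) to (408,300), and the base's far edge goes from about (213,68) to (532,66).

```bash
python3 - <<'E'
from h import *
import pickle; c=pickle.load(open('w2.pkl','rb'))
y=np.radians(-6.5);R=np.array([[np.cos(y),-np.sin(y)],[np.sin(y),np.cos(y)]]);t=np.array([543.2,-35.7])
for l,uv,z in [('barL',(419,118),193),('barR',(408,300),193),('farfront(-140,100)',(212,68),85),('farback(130,100)',(532,66),85),('nearfront inner?',(228,248),85),('lip far start -40',(332,92),97),('stop block far +x end',(465,92),97),('farfront inner',(217,114),85),('farback inner',(528,113),85)]:
    P=onz('wrist',uv,z/1e3,c)[:2]*1e3; print(l,P.round(1),'machine',(R.T@(P-t)).round(1))
E
```

```text
barL [562.6  26.5] machine [12.3 64. ]
barR [549.5 -96.5] machine [ 13.2 -59.7]
farfront(-140,100) [416.6  78. ] machine [-138.6   98.6]
farback(130,100) [679.9  49.4] machine [126.2 100. ]
nearfront inner? [400.2 -79.8] machine [-137.1  -60. ]
lip far start -40 [513.1  47.9] machine [-39.4  79.7]
stop block far +x end [620.9  35.6] machine [69.1 79.6]
farfront inner [413.6  41.5] machine [-137.5   62. ]
farback inner [678.  12.] machine [128.6  62.6]
```

The bar sits at machine x of about 13–15. The forces showed a pull-in followed by a hard stop, so the cutter is home and released. Next is the tensioner: shut the fingers, turn 90° and go in front of the knob.

Request:
jog_arm(deltas=[0,0,8,0,-14,0,0,0,0,16,0,-28,0,0,0,0,24,0,-42,0,0,0,0,32,0,-56,0,0,0,0,40,0,-70,0,0,0,0,48,0,-84,0,0,0,0,56,2,-98,0,0,0,0,64,4,-112,0,0,0,0,72,6,-126,0,0,0,0,80,7,-140,0,0,0,0,88,7,-150,0,0,0,0,90,7,-156,0,0,0,0,90,7,-156,-30,0,0,0,90,7,-156,-60,0,0,0,90,7,-156,-90,0,0,0,90,7,-156,-115,0,0,0,90,7,-156,-135,0,0,0,90,7,-156,-150,0,0,0,90,7,-156,-156,0,0,0,90,7,-156,-156,0], grip_force=60)

```text
clock: 16.95
position: [0.5052, -0.1922, 0.1697]
ee_rot: [-0.001, 0.056, 0.998, 0.001]
contact_force: [-0.3, -0.6, 0.3]
width: 0.0
gripper_force: 0.0
```

```bash
python3 - <<'E'
from h import *
s=manip.get_state(); print(s['clock'],s['position'],s['ee_rot'],s['contact_force'],s['width'],s['qpos'].round(2))
a=snap('scene','s5.png')[150:380,150:390]; b=snap('side','d5.png')[200:350,300:480]
b=cv2.resize(b,None,fx=2,fy=2,interpolation=cv2.INTER_CUBIC); a=cv2.resize(a,None,fx=1.8,fy=1.8,interpolation=cv2.INTER_CUBIC)
o=np.zeros((max(a.shape[0],b.shape[0]),a.shape[1]+b.shape[1],3),np.uint8); o[:a.shape[0],:a.shape[1]]=a; o[:b.shape[0],a.shape[1]:]=b; cv2.imwrite('pics/c5.png',o); print(o.shape)
E
```

```text
16.95 [ 0.50517205 -0.19216383  0.16971258] [-9.76463359e-04  5.64846751e-02  9.98402857e-01  5.13698302e-04] [-0.28769143 -0.58204046  0.26728328] 4.3732972303685516e-05 [-0.49  0.28  1.69  0.    1.17 -1.95]
(414, 792, 3)
```

View pics/c5.png

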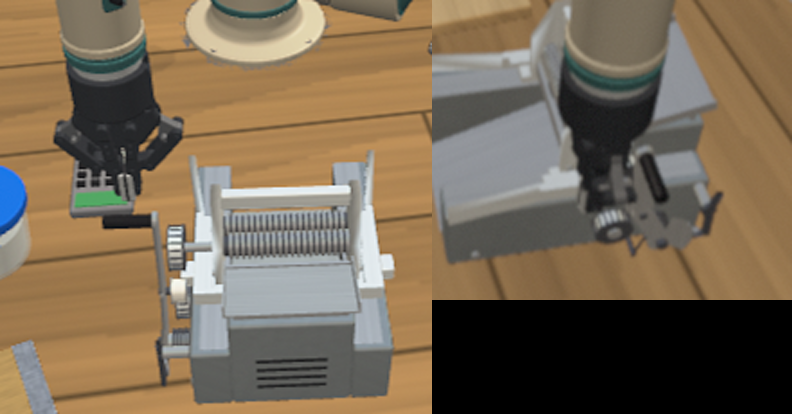

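The fingers are shut at (125,180) in the left panel, directly in front of the knob at (128,222) and clear of the pulley. I'll push along the machine's +x.

Request:
jog_arm(deltas=[0,0,0,8,-0.9,0,0,0,0,0,16,-1.8,0,0,0,0,0,24,-2.7,0,0,0,0,0,32,-3.6,0,0,0,0,0,38,-4.3,0,0,0,0,0,44,-5,0,0,0,0,0,50,-5.7,0,0,0,0,0,56,-6.3,0,0,0,0,0,62,-7,0,0,0,0,0,68,-7.7,0,0,0,0,0,74,-8.4,0,0,0,0,0,80,-9.1,0,0,0,0,0,86,-9.8,0,0,0,0,0,86,-9.8,0,0])

```text
clock: 18.45
position: [0.5875, -0.2013, 0.1709]
ee_rot: [-0.004, 0.056, 0.998, 0.001]
contact_force: [-10.0, 0.2, 7.2]
width: 0.0001
gripper_force: 5.2
```

Request:
jog_arm(deltas=[0,0,0,6,-0.7,0,0,0,0,0,12,-1.4,0,0,0,0,0,18,-2,0,0,0,0,0,24,-2.7,0,0,0,0,0,29,-3.3,0,0,0,0,0,33,-3.8,0,0,0,0,0,37,-4.2,0,0,0,0,0,40,-4.6,0,0,0,0,0,40,-4.6,0,0,0,0,0,40,-4.6,0,0])

```text
clock: 19.45
position: [0.6216, -0.2051, 0.1675]
ee_rot: [-0.012, 0.056, 0.998, 0.002]
contact_force: [-16.3, 0.2, -0.4]
width: 0.0001
gripper_force: 8.4
```

Request:
jog_arm(deltas=[0,0,0,2,-0.2,0,0,0,0,0,4,-0.5,0,0,0,0,0,4,-0.5,0,0])

```text
clock: 19.75
position: [0.6217, -0.2051, 0.1675]
ee_rot: [-0.016, 0.056, 0.998, 0.002]
contact_force: [-25.0, 1.0, 3.8]
width: 0.0001
gripper_force: 12.5
```

Request:
jog_arm(deltas=[0,0,0,0,0,0,0,0,0,0,0,0,0,0,0,0,0,0,0,0,0,0,0,0,0,0,0,0,0,0,0,0,0,0,0])

```text
clock: 20.25
position: [0.6217, -0.2051, 0.1675]
ee_rot: [-0.016, 0.056, 0.998, 0.002]
contact_force: [-26.2, 1.7, 3.8]
width: 0.0001
gripper_force: 12.4
```

```bash
python3 - <<'E'
from h import *
s=manip.get_state(); print(s['clock'],s['position'],s['contact_force'])
a=snap('scene','s6.png')[170:400,150:390]; b=snap('side','d6.png')[200:350,300:480]
b=cv2.resize(b,None,fx=2,fy=2,interpolation=cv2.INTER_CUBIC); a=cv2.resize(a,None,fx=1.8,fy=1.8,interpolation=cv2.INTER_CUBIC)
o=np.zeros((max(a.shape[0],b.shape[0]),a.shape[1]+b.shape[1],3),np.uint8); o[:a.shape[0],:a.shape[1]]=a; o[:b.shape[0],a.shape[1]:]=b; cv2.imwrite('pics/c6.png',o)
E
```

```text
20.25 [ 0.6217123  -0.20509378  0.16751274] [-26.21306436   1.67547203   3.82011579]
```

View pics/c6.png

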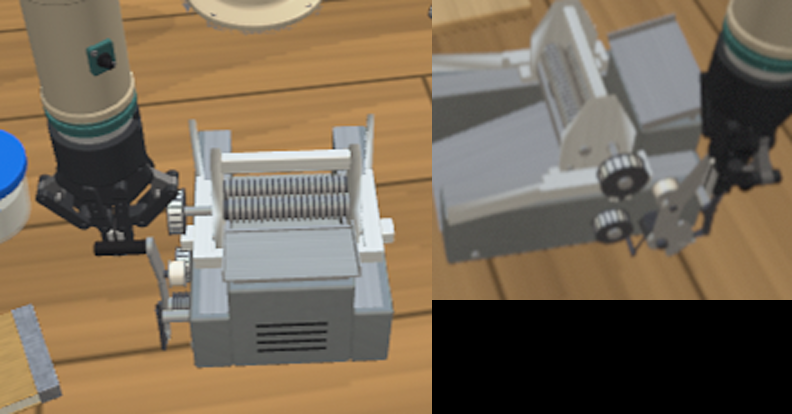

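The picture shows the knob at (120,247), swung back and held by the shut fingers, with the cutter still home in the machine. The reading is steady at 26 N against the stop.

```bash
python3 -c "
from rig import manip; print(manip.sign_off())"
```

```text
the job is handed in; nothing more can be done
None
```

The job is handed in: the cutter head is pushed home against its end stops and released, and the shut fingers hold the tensioner arm at the end of its swing with about 26 N. I judged the catches had snapped in from the measured forces and position, because the pictures can't show them.

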